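Sort the goldsmith's bench: slugs to the feed ramp, bands and punch to their trays

TASK

Sort the loose pieces on the goldsmith's bench. Feed the two casting slugs into the yellow-sided ramp from its open upper end, each laid across the ramp so that it rolls down under the wire guard: the copper one must end up lowest, against the stop, with the brass one behind it, touching it. Lay both ring bands (green and black) flat on the floor of the blue tray, side by side, and the steel punch flat in the red tray; leave the little amber jar where it stands, and let go of everything.

Things in the scene. Friction and masses are not known exactly. Their poses are not given: they have to be found in the camera images.
- copper_slug: copper-coloured casting slug: a plain round bar 26 mm in diameter and 60 mm long, lying on its side; origin at its centre (13 mm above what it lies on), x along its axis. It rolls if pushed sideways.
- brass_slug: yellow brass casting slug: a plain round bar 26 mm in diameter and 60 mm long, lying on its side; origin at its centre (13 mm above what it lies on), x along its axis. It rolls if pushed sideways.
- green_band: green enamelled napkin-ring band blank, a tube open at both ends, 38 mm outside and 30 mm inside diameter, 22 mm high, standing on one rim with its bore upright; origin at the centre of its underside, z along the bore.
- black_band: black enamelled napkin-ring band blank, a tube open at both ends, 38 mm outside and 30 mm inside diameter, 22 mm high, standing on one rim with its bore upright; origin at the centre of its underside, z along the bore.
- punch: dark steel stamping punch lying flat, 90 mm long: a square shank 12 x 12 mm and 66 mm long, then a round bright nose 9 mm in diameter and 24 mm long at the +x end; x along its length, origin on its long axis midway between its ends (6 mm above what it lies on). The middle of the shank, near the centre of mass, is 12 mm from the origin towards -x.
- amber_bottle: small amber glass jar with black cap, 36 mm in diameter, 60 mm high, standing loose among the pieces; not part of the job, leave it in place. Origin at the centre of its underside.
- chute: fixed feed ramp, yellow sides: channel 240 long, 78 wide inside, sloping down along its +x by 0.28 rad. Origin on the bench under its middle, x level, pointing downhill, y across. Floor 50 mm up at x=0. Lower half (x 10 to 118) has 42 mm walls and a wire guard on top: no access from above. A stop at the low end holds the first slug's centre at x=104, z=34; the next rests at x=79, z=41.
- chute_entry (a point): where slugs go in: middle of the floor of the ramp's open upper half, 67 mm above the bench, 60 mm uphill of chute's origin; axes as chute. Floor rises 0.287 mm per mm uphill. Open above for 50 mm either way along the ramp, side walls 22 mm tall, no end wall. A slug lying across (axis along y, within 8 mm of the middle) rolls down; one laid lengthwise stays put.
- blue_tray: bright blue open tray fixed to the bench, 110 x 160 mm outside (x by y), 28 mm high, walls and floor 4 mm thick; origin at the centre of its underside, x along the short side.
- red_tray: red open tray fixed to the bench, 110 x 160 mm outside (x by y), 28 mm high, walls and floor 4 mm thick; origin at the centre of its underside, x along the short side.
Things that resemble listed ones, but are neither listed nor needed, are in the scene too. What is shaped like the brass_slug but purple or turquoise is not meant.

How it is judged:
By the outcome, as a careful person would: the job done as asked, in the order asked, and still so for the second after the job is handed in, with the robot touching nothing.
It also fails if it takes over 118 s, if anything falls off the work surface, if the arm or the gripper's body presses on something with over 40 N, if the wrist force passes 120 N, or if a joint passes its speed limit or range.

ROBOT

A 6-joint arm with a two-finger parallel gripper is mounted at the origin on the work surface. World frame = base frame: x ahead of the robot, y to its left, z up, the work surface at z = 0. Lengths are in m, angles in rad, forces in N, time in s.
With the tool pointing down it reaches from about 0.35 to 0.975 m from the base axis. Payload 4.9 kg.
Tool frame: the origin (TCP) lies midway between the tips of the shut fingers; the grasp point (between the pads) lies 19 mm behind it; z points along the fingers, y is the line along which they close (so a half turn about z gives the same grasp; the last joint's range is limited). The gripper opens to 85 mm and grips with 20 to 120 N. Pads are 22 mm wide; open, the fingers measure 114 mm over their backs; the gripper's body (76 mm by 85 mm) begins 54 mm behind the grasp point. The pads swing forward as they close: fully open they stand 13 mm farther back than shut.
Start: joints at [-1.441, 0.053, 1.613, -0, 1.476, -0.119], TCP at [0.154, -0.606, 0.198] pointing down, gripper open.
Joint ranges: [-3.01, 3.01], [-1.01, 2.22], [0.06, 2.58], [-1.02, 4.17], [0.09, 2.62], [-3.14, 3.14]. Speed limits (rad/s): [2.57, 2.57, 3.14, 3.14, 3.14, 3.14].

INTERFACE

Orientations are given as a rotation vector (axis times angle).
In Python, from station import ctrl, optics, job gives the robot as it stands.
- The arm moves only by the shell command python3 -m jog 'ROWS' [OPENING] [FORCE]. ROWS is JSON, a list of rows, each a list of 2 entries, a list of its own where there are three numbers: the shift along the tool's x, y, z in m, then the turn, a rotation vector about the tool's x, y, z in rad. A call has 1 to 5 rows; each row is the pose to reach, as a shift and turn from the pose commanded when the call began, along the tool's axes at that moment; what a row does not reach only later rows make up. A row lasts 1/10 s, in which the tool goes at most 50 mm and 8.59 degrees, less where a joint would pass 70% of its speed; a pose out of reach is approached as far as the arm can. A call with a gripper value outside its range is refused whole. OPENING is the opening, from 0 (shut) to 1 (fully open), set as the call begins (- or left out, the last holds). The fingers move at their own pace and stop on an object; FORCE is the grip in N (left out, the last holds). Time passes only in rows, so rows that repeat a pose let the fingers close. It gives the time, the measured TCP pose, the force, the opening and the grip force at its end, in the units of the state.
- ctrl.get_obs(): the state, without advancing time (a new reading comes with each control period).
- optics.get_image(name): name is "scene" or "top"; returns a dict with "image" (400x640x3 uint8, blue, green, red), "fx", "fy", "cx", "cy" (pixels), "rvec" (rotation vector, rad) and "tvec" (3), from world to camera coordinates, as OpenCV has them. Camera axes: x right, y down, z forward; pixel columns grow to the right and rows downward; lengths in m; the calibration is good to about 2 mm. A picture is of the moment at which its call begins. There is no depth.
- job.finish_job(): hands the job in; it is judged then, once.
The state is a dict: "t": time; "q": joint angles; "dq": joint speeds; "effort": joint torques, N m; "tool_pos": TCP position; "tool_rot": TCP orientation; "contact_force": force on the tool from outside, world axes, zero at the start; "wrist_torque": the same for the moment, N m; "opening": finger opening in m; "grip_force": force on a finger pad.
Only numpy, scipy, OpenCV 4.12 (cv2) and the standard library are available. Lean on these libraries where they do the work, as an engineer would, in place of code of your own. Each camera call takes 0.05 s, during which the arm holds its last target. There are 200 camera calls.

## Working session

There is one attempt and no reset: what is moved stays moved. The work goes in short steps, Python scripts to look and compute and a shell command to move; the robot and the scene stay as the last step left them, time stands still between calls to the robot, and variables do not carry over. Pictures are saved under pics/ and viewed, at most 14 in all, crops included, and the job is handed in when it is done.

```bash
ls; mkdir -p pics; cat > h.py <<'E'
import numpy as np, cv2
from station import ctrl, optics, job
def cam(n):
    d=optics.get_image(n); d['R']=cv2.Rodrigues(np.array(d['rvec'],float))[0]; d['t']=np.array(d['tvec'],float).ravel(); return d
def ray(d,u,v,z):
    c=-d['R'].T@d['t']; r=d['R'].T@np.array([(u-d['cx'])/d['fx'],(v-d['cy'])/d['fy'],1]); return c+r*(z-c[2])/r[2]
def proj(d,p):
    q=d['R']@np.array(p,float)+d['t']; return d['fx']*q[0]/q[2]+d['cx'],d['fy']*q[1]/q[2]+d['cy']
def tool(d): # world delta -> tool axes
    return cv2.Rodrigues(np.array(ctrl.get_obs()['tool_rot'],float))[0].T@np.array(d,float)
E
python3 - <<'E'
from h import *
for n in('scene','top'):
    d=cam(n); cv2.imwrite(f'pics/{n}0.png',d['image']); print(n,-d['R'].T@d['t'],d['fx'],d['R'][2])
o=ctrl.get_obs(); print(o)
E
```

```text
pics
scene [1.30196075 0.53958562 0.99578642] 482.06345913634175 [-0.59280635 -0.42473232 -0.68423906]
top [ 0.34947756 -0.04328296  1.0341238 ] 440.76568993045964 [ 0.1124109   0.00825149 -0.99362755]
{'t': 0.1, 'q': array([-1.44098154e+00,  5.33162797e-02,  1.61417616e+00,  1.67732761e-05,
        1.47600210e+00, -1.19025523e-01]), 'dq': array([ 3.31554640e-04, -9.34968337e-04, -3.01439156e-03,  8.26205330e-04,
        8.83121250e-06,  3.02128077e-04]), 'effort': array([-6.19419043e-04, -3.94904423e+01, -3.71366429e+01, -2.42925917e-04,
        3.88341694e-03, -2.05243276e-05]), 'tool_pos': array([ 0.15383226, -0.60511679,  0.19635862]), 'tool_rot': array([-3.11542056e+00, -3.89631211e-01, -1.01040063e-05]), 'contact_force': array([1.70800859, 0.50415969, 0.58365246]), 'wrist_torque': array([ 0.00761085, -0.01698328, -0.01158924]), 'grip_force': 0.0, 'opening': 0.08535987337253213}
```

View pics/scene0.png

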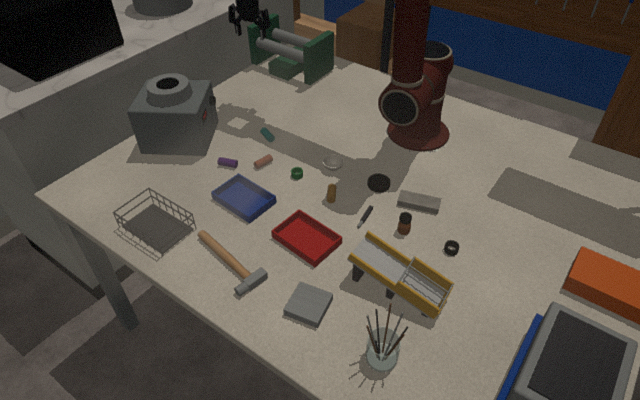

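View pics/top0.png

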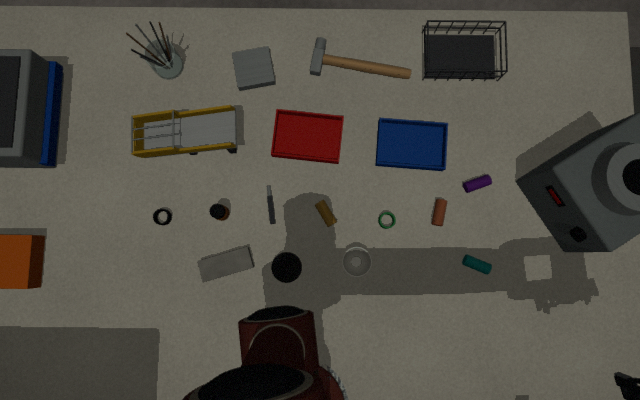

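The scene view shows the pieces with the ramp at (400,270). The top view has copper at (439,212), brass at (326,213), the green band at (387,219), the black band at (162,216), the punch at (270,205) and the jar at (220,212). The ramp is at (185,130) with its guarded end on the left, the red tray at (308,137) and the blue tray at (411,144). Slug-shaped candidates are purple (477,183), turquoise (477,264), copper (439,212) and brass (326,213); the last two fit by colour. I'll confirm that in a crop and measure.

```bash
python3 - <<'E'
from h import *
d=cam('top'); im=d['image']; cv2.imwrite('pics/c1.png',cv2.resize(im[95:285,120:500],None,fx=2.1,fy=2.1,interpolation=cv2.INTER_CUBIC))
hsv=cv2.cvtColor(im,cv2.COLOR_BGR2HSV)
for n,(u,v) in dict(cop=(439,212),brass=(326,213),green=(381,219),punch=(271,205),yel=(135,135),red=(308,137),blue=(411,144)).items(): print(n,hsv[v,u],end=' ')
print()
def blob(n,lo,hi,box,z):
    m=cv2.inRange(hsv,lo,hi); k=np.zeros_like(m); x0,y0,x1,y1=box; k[y0:y1,x0:x1]=m[y0:y1,x0:x1]
    c=max(cv2.findContours(k,0,2)[0],key=cv2.contourArea); r=cv2.minAreaRect(c); P=np.array([ray(d,*p,z) for p in cv2.boxPoints(r)])
    e=[P[1]-P[0],P[2]-P[1]]; L=[np.linalg.norm(x) for x in e]; a=e[int(np.argmax(L))]
    print(n,'px',np.round(r[0]),'xyz',P.mean(0).round(4),'size',np.round(L,4),'yaw',round(np.arctan2(a[1],a[0])%np.pi,3))
blob('copper',(3,70,60),(16,255,255),(420,190,460,235),.013)
blob('brass',(14,90,40),(30,255,255),(305,190,345,235),.013)
blob('green',(40,60,30),(90,255,255),(370,200,405,240),.022)
blob('black',(0,0,0),(180,255,60),(145,200,180,232),.022)
blob('punch',(0,0,0),(180,255,95),(258,180,282,230),.012)
blob('jar',(0,0,0),(180,255,70),(205,198,235,226),.06)
blob('red',(0,120,60),(8,255,255),(255,95,360,175),.028)
blob('blue',(100,120,50),(130,255,255),(360,105,460,180),.028)
blob('chute',(18,120,70),(32,255,255),(115,90,250,170),.08)
E
```

```text
cop [  9 164  84] brass [ 20 175  64] green [48 45 96] punch [60 15 34] yel [ 23 221  60] red [  0 221  98] blue [109 207  79] 
copper px [440. 212.] xyz [ 0.4476 -0.3234  0.013 ] size [0.0632 0.0258] yaw 2.886
brass px [325. 213.] xyz [ 0.4419 -0.0581  0.013 ] size [0.0256 0.0616] yaw 0.551
green px [387. 220.] xyz [ 0.4263 -0.199   0.022 ] size [0.0378 0.0371] yaw 2.366
black px [162. 216.] xyz [0.4276 0.3186 0.022 ] size [0.0417 0.0371] yaw 1.586
punch px [270. 204.] xyz [0.4597 0.0702 0.012 ] size [0.0149 0.0922] yaw 0.143
jar px [221. 210.] xyz [0.44   0.1754 0.06  ] size [0.0452 0.0432] yaw 2.387
red px [307. 135.] xyz [ 0.6229 -0.0129  0.028 ] size [0.1119 0.1612] yaw 1.463
blue px [412. 143.] xyz [ 0.6063 -0.2577  0.028 ] size [0.1106 0.162 ] yaw 1.503
chute px [204. 109.] xyz [0.6637 0.2158 0.08  ] size [0.1155 0.0069] yaw 1.731
```

View pics/c1.png

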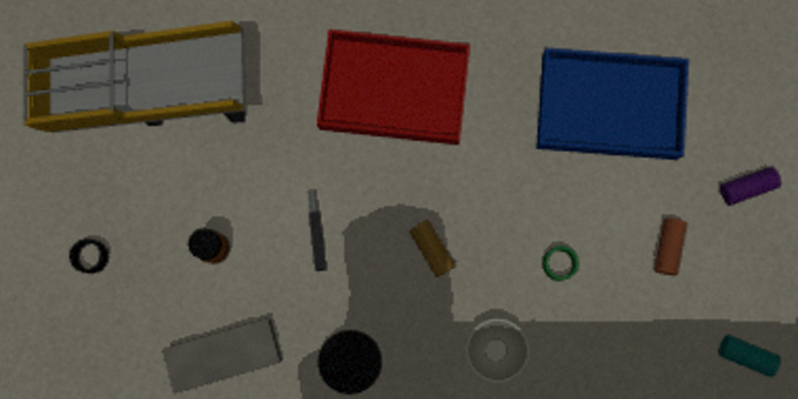

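The crop shows copper at crop (670,245), brass at (432,248), and purple and turquoise off to the right, so the identities are confirmed. Sizes match too (63x26, 62x26 and 38 mm; the trays are 110x161). Next I'll measure the ramp and refine the yaws.

```bash
python3 - <<'E'
from h import *
d=cam('top'); im=d['image']; cv2.imwrite('pics/c2.png',cv2.resize(cv2.convertScaleAbs(im[98:166,122:248],alpha=1.6),None,fx=6,fy=6,interpolation=cv2.INTER_CUBIC))
hsv=cv2.cvtColor(im,cv2.COLOR_BGR2HSV)
for n,lo,hi,(x0,y0,x1,y1),z in[('copper',(3,70,40),(16,255,255),(420,190,460,235),.013),('brass',(14,90,30),(30,255,255),(305,190,345,235),.013),('punch',(0,0,0),(180,255,75),(258,180,282,230),.008)]:
    v,u=np.nonzero(cv2.inRange(hsv,lo,hi)[y0:y1,x0:x1]); P=np.array([ray(d,a+x0,b+y0,z) for a,b in zip(u,v)])[:,:2]
    w,V=np.linalg.eigh(np.cov(P.T)); a=V[:,1]; print(n,P.mean(0).round(4),'LW',np.sqrt(12*w).round(4),'yaw',round((np.arctan2(a[1],a[0])+np.pi/2)%np.pi-np.pi/2,3))
E
```

```text
copper [ 0.4475 -0.3222] LW [0.0267 0.0623] yaw -0.217
brass [ 0.4414 -0.0582] LW [0.0255 0.061 ] yaw 0.552
punch [0.4554 0.07  ] LW [0.0138 0.0854] yaw 0.138
```

View pics/c2.png

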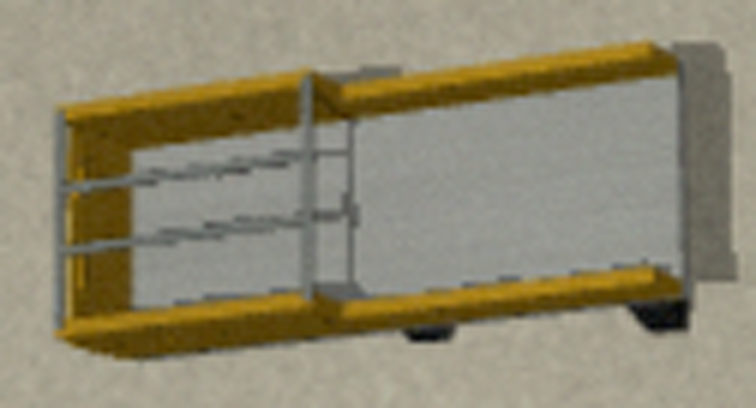

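The ramp crop shows the upper wall-top ends at crop (650,50) and (652,275), the low-end wall tops at (62,110) and (65,332), and the guard from x=307 leftward. It therefore runs downhill toward +y.

```bash
cat >> h.py <<'E'
def to(x,y,z,yaw): # tool-axis shift and turn to a pointing-down pose
    o=ctrl.get_obs(); R=cv2.Rodrigues(np.array(o['tool_rot'],float))[0]
    c,s=np.cos(yaw),np.sin(yaw); T=np.array([[c,s,0],[s,-c,0],[0,0,-1]])
    print('shift',(R.T@(np.array([x,y,z])-o['tool_pos'])).round(3),'turn',cv2.Rodrigues(R.T@T)[0].ravel().round(3),'pos',o['tool_pos'].round(4),'yaw',round(np.arctan2(R[1,0],R[0,0]),3),'down',R[2,2].round(4))
E
python3 - <<'E'
from h import *
d=cam('top')
f=lambda u,v,z: ray(d,u/6+122-.4,v/6+98-.4,z)
a,b=f(650,50,.104),f(652,275,.104); c,e=f(62,110,.056),f(65,332,.056)
H=(a+b)/2;L=(c+e)/2; v=(L-H)[:2]; n=np.linalg.norm(v); print(a,b,c,e,'widths',np.linalg.norm(a-b),np.linalg.norm(c-e),'len',n,'yaw',np.arctan2(v[1],v[0]))
u=v/n; print('entry from high end',H[:2]+u*.05,'from low',L[:2]-u*(.178),'mid width yaw',np.arctan2(*(a-b)[:2][::-1]))
m=(f(683,72,.083)+f(686,295,.083))/2; print('floor end',m, m[:2]+u*.055)
to(.4475,-.3225,.16,-.217)
E
```

```text
[0.664063   0.15405211 0.104     ] [0.58053905 0.15017763 0.104     ] [0.65359041 0.38810304 0.056     ] [0.56727763 0.38153497 0.056     ] widths 0.08361376506412631 0.08656232636105507 len 0.2330065259666417 yaw 1.6217482952423572
entry from high end [0.61975453 0.20204998] from low [0.61949955 0.20705001] mid width yaw 0.04635447664938581
floor end [0.62066538 0.14383462 0.083     ] [0.61786424 0.19876324]
shift [ 0.354 -0.202  0.037] turn [-0.001  0.     0.466] pos [ 0.1538 -0.6054  0.1969] yaw 0.249 down -1.0
```

```bash
python3 -m jog '[[[0.177,-0.101,0.018],[0,0,0.466]],[[0.177,-0.101,0.018],[0,0,0.466]],[[0.177,-0.101,0.018],[0,0,0.466]],[[0.177,-0.101,0.018],[0,0,0.466]],[[0.177,-0.101,0.018],[0,0,0.466]]]' 1 40
python3 -c "
from h import *
to(.4475,-.3225,.10,-.217)"
```

```text
t: 0.75
tool_pos: [0.3033, -0.4606, 0.1786]
tool_rot: [-3.122, 0.333, -0.0]
contact_force: [0.7, 0.5, 0.2]
opening: 0.0852
grip_force: 0.0
shift [ 0.112 -0.165  0.079] turn [-0.002 -0.     0.005] pos [ 0.3033 -0.4606  0.1786] yaw -0.212 down -1.0
```

```bash
python3 -m jog '[[[0.112,-0.165,0.079],[0,0,0]],[[0.112,-0.165,0.079],[0,0,0]],[[0.112,-0.165,0.079],[0,0,0]],[[0.112,-0.165,0.079],[0,0,0]],[[0.112,-0.165,0.079],[0,0,0]]]'
python3 -m jog '[[[0,0,0],[0,0,0]],[[0,0,0],[0,0,0]]]'
python3 - <<'E'
from h import *
to(.4475,-.3225,.004,-.217)
d=cam('top');cv2.imwrite('pics/c3.png',cv2.resize(d['image'][150:270,380:510],None,fx=4,fy=4))
E
```

```text
t: 1.25
tool_pos: [0.4463, -0.324, 0.098]
tool_rot: [-3.121, 0.334, 0.004]
contact_force: [-0.4, -0.0, 0.0]
opening: 0.0854
grip_force: 0.0
t: 1.45
tool_pos: [0.4452, -0.3285, 0.1011]
tool_rot: [3.122, -0.341, 0.0]
contact_force: [-0.8, -0.0, 0.1]
opening: 0.0854
grip_force: 0.0
shift [ 0.001 -0.007  0.097] turn [ 0.001 -0.    -0.   ] pos [ 0.4452 -0.3285  0.1011] yaw -0.217 down -1.0
```

View pics/c3.png

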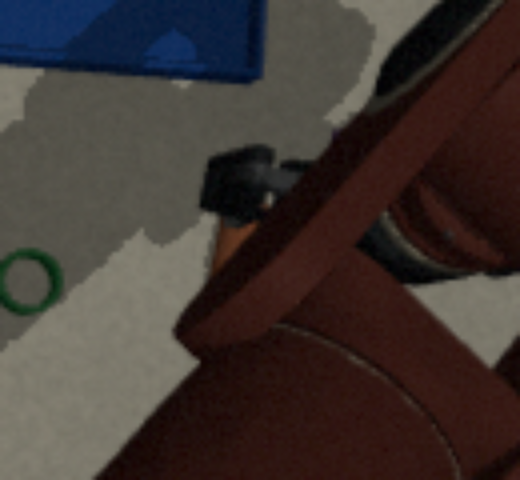

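The view shows the copper slug at crop (235,245), still lying under the open fingers. I'll descend and grip.

```bash
python3 -m jog '[[[0.001,-0.007,0.04],[0,0,0]],[[0.001,-0.007,0.075],[0,0,0]],[[0.001,-0.007,0.096],[0,0,0]],[[0.001,-0.007,0.096],[0,0,0]],[[0.001,-0.007,0.096],[0,0,0]]]'
python3 -m jog '[[[0,0,0],[0,0,0]],[[0,0,0],[0,0,0]],[[0,0,0],[0,0,0]],[[0,0,0],[0,0,0]],[[0,0,0],[0,0,0]]]' 0 40
python3 -m jog '[[[0,0,0],[0,0,0]],[[0,0,0],[0,0,0]],[[0,0,-0.04],[0,0,0]],[[0,0,-0.09],[0,0,0]],[[0,0,-0.14],[0,0,0]]]'
python3 -c "
from h import *
to(.619,.203,.18,.05)"
```

```text
t: 2.0
tool_pos: [0.4478, -0.3223, 0.0056]
tool_rot: [3.122, -0.343, 0.001]
contact_force: [0.4, 0.1, 0.2]
opening: 0.0855
grip_force: 0.0
t: 2.5
tool_pos: [0.4482, -0.3207, 0.0048]
tool_rot: [3.123, -0.34, 0.001]
contact_force: [-0.3, 0.3, 0.6]
opening: 0.0122
grip_force: 0.0
t: 3.0
tool_pos: [0.4474, -0.32, 0.1452]
tool_rot: [-3.122, 0.34, 0.003]
contact_force: [0.6, -0.3, 0.0]
opening: -0.0001
grip_force: 0.0
shift [ 0.055 -0.548 -0.034] turn [-0.001  0.002 -0.267] pos [ 0.4474 -0.32    0.1452] yaw -0.217 down -1.0
```

The gripper closed on nothing, so I'll look.

```bash
python3 -m jog '[[[-0.08,0.12,-0.02],[0,0,0]],[[-0.08,0.12,-0.02],[0,0,0]],[[-0.08,0.12,-0.02],[0,0,0]],[[-0.08,0.12,-0.02],[0,0,0]]]' 1
python3 - <<'E'
from h import *
a=cam('top')['image'][110:270,340:530];s=cam('scene')['image'][110:210,190:350]
cv2.imwrite('pics/c4.png',np.hstack([cv2.resize(a,(475,400)),cv2.resize(s,(325,400))]))
E
```

```text
t: 3.4
tool_pos: [0.3411, -0.4242, 0.1659]
tool_rot: [3.119, -0.349, 0.001]
contact_force: [0.9, 0.6, -0.4]
opening: 0.0582
grip_force: 0.0
```

View pics/c4.png

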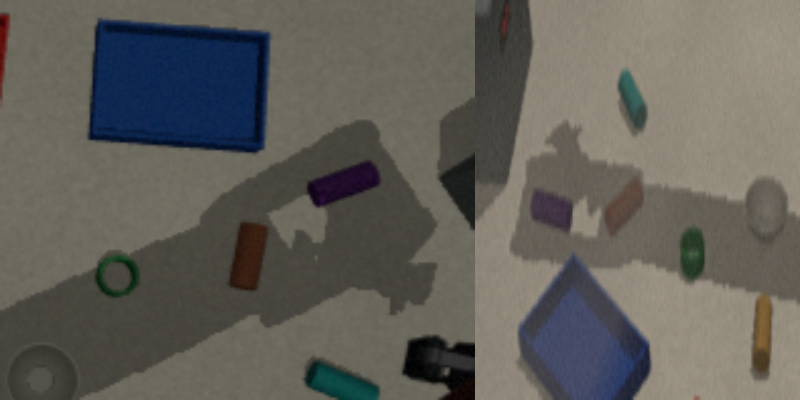

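The copper slug has not moved (crop (248,256) is pixel (439,212)), so the fingers closed off to one side of it. I'll check where the gripper itself projects in the images against where the readings put it.

```bash
python3 - <<'E'
from h import *
o=ctrl.get_obs(); print(o['tool_pos'],o['opening'],o['q'])
t=cam('top');s=cam('scene'); p=o['tool_pos']
R=cv2.Rodrigues(np.array(o['tool_rot']))[0]
pts=[p+R@np.array([0,y,z]) for y,z in((0,0),(.05,-.013),(-.05,-.013),(0,-.06))]
for n,d in(('top',t),('scene',s)): print(n,[np.round(proj(d,q)) for q in pts])
print('slug from scene', ray(s,190+160*(622-475)/325,110+100*205/400,.013))
print('c3 hand', proj(t,(.445,-.3285,.10)),proj(t,(.445+.0,-.28,.113)),proj(t,(.445,-.377,.113)))
u,v=[int(x) for x in proj(s,p)]; a=s['image'][max(0,v-60):v+40,max(0,u-80):u+80].copy(); 
for q in pts: cv2.circle(s['image'],tuple(int(round(x)) for x in proj(s,q)),1,(0,0,255),-1); cv2.circle(t['image'],tuple(int(round(x)) for x in proj(t,q)),1,(0,0,255),-1)
U,V=[int(x) for x in proj(t,p)]
cv2.imwrite('pics/c5.png',np.hstack([cv2.resize(t['image'][V-50:V+50,U-50:U+50],(400,400)),cv2.resize(s['image'][v-70:v+30,u-50:u+50],(400,400))]))
E
```

```text
[ 0.3434572  -0.42108159  0.16455439] 0.07191627376474688 [-1.02385021e+00 -1.20360558e-01  1.83724100e+00  5.02959034e-04
  1.42470184e+00  7.66321453e-01]
top [array([512., 259.]), array([540., 265.]), array([489., 253.]), array([526., 259.])]
scene [array([256.,  97.]), array([247.,  88.]), array([265., 100.]), array([254.,  81.])]
slug from scene [ 0.44433495 -0.32464656  0.013     ]
c3 hand (np.float64(453.12649947171315), np.float64(209.45517901144865)) (np.float64(431.82154025507583), np.float64(208.50115844947092)) (np.float64(478.2247257201593), np.float64(209.2043271310558))
```

View pics/c5.png

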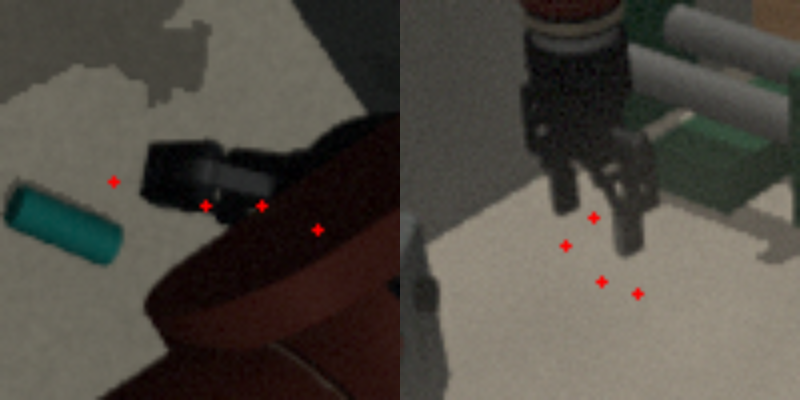

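```bash
python3 -m jog '[[[0,0,0],[0,0,0]],[[0,0,0],[0,0,0]],[[0,0,0],[0,0,0]],[[0,0,0],[0,0,0]],[[0,0,0],[0,0,0]]]' 0
python3 -m jog '[[[0,0,0],[0,0,0]],[[0,0,0],[0,0,0]],[[0,0,0],[0,0,0]],[[0,0,0],[0,0,0]]]'
python3 - <<'E'
from h import *
t=cam('top');s=cam('scene');o=ctrl.get_obs(); p=o['tool_pos']; print(p,o['opening'])
o1=[];
for d in(t,s):
    u,v=[int(round(x)) for x in proj(d,p)]; print(u,v); v0,u0=v-40,u-40
    c=cv2.convertScaleAbs(d['image'][v0:v0+80,u0:u0+80],alpha=1.7); c=cv2.resize(c,(400,400),interpolation=cv2.INTER_NEAREST); cv2.circle(c,(202,202),3,(0,0,255),-1); o1.append(c)
cv2.imwrite('pics/c6.png',np.hstack(o1))
E
```

```text
t: 4.1
tool_pos: [0.3442, -0.4204, 0.1645]
tool_rot: [-3.123, 0.34, 0.0]
contact_force: [-0.5, 0.3, 0.0]
opening: 0.0123
grip_force: 0.0
t: 4.5
tool_pos: [0.3439, -0.4206, 0.1645]
tool_rot: [-3.123, 0.341, 0.0]
contact_force: [-0.4, 0.1, -0.5]
opening: 0.0001
grip_force: 0.0
[ 0.34395977 -0.42063354  0.16450248] -0.00023434991813788485
511 258
256 97
```

View pics/c6.png

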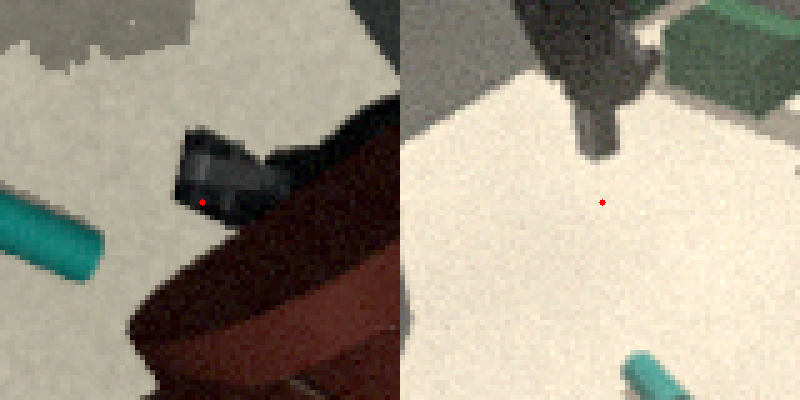

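```bash
python3 - <<'E'
from h import *
t=cam('top');s=cam('scene');o=ctrl.get_obs()
def tri(a,b):
    P=[d['R'] for d in(t,s)]; K=lambda d:np.array([[d['fx'],0,d['cx']],[0,d['fy'],d['cy']],[0,0,1]])
    M=[K(d)@np.c_[d['R'],d['t']] for d in(t,s)]
    X=cv2.triangulatePoints(*M,np.array(a,float).reshape(2,1),np.array(b,float).reshape(2,1)).ravel(); return X[:3]/X[3]
X=tri((509,251),(255,88)); print(X,X-o['tool_pos'],proj(t,X),proj(s,X))
print(tri((439.5,212),(190+160*.452,110+100*.5125)))
E
```

```text
[ 0.36031584 -0.39921202  0.21270335] [0.01631454 0.0213903  0.04818801] (np.float64(510.91624031712774), np.float64(249.72460623819438)) (np.float64(256.1226015168625), np.float64(88.33858408320005))
[ 0.44706488 -0.32237316  0.01596206]
```

The fingertip triangulates about 40 mm above its reported height, so the fingers probably closed above the slug. I'll check over a clear patch in good view of both cameras.

```bash
python3 -m jog '[[[0.022,-0.166,0],[0,0,0]],[[0.022,-0.166,0],[0,0,0]],[[0.022,-0.166,0],[0,0,0]],[[0.022,-0.166,0],[0,0,0]]]'
python3 -m jog '[[[0.065,-0.166,0.1],[0,0,0]],[[0.065,-0.166,0.1],[0,0,0]],[[0.065,-0.166,0.1],[0,0,0]],[[0.065,-0.166,0.1],[0,0,0]],[[0.065,-0.166,0.1],[0,0,0]]]'
python3 -m jog '[[[0,0,0],[0,0,0]],[[0,0,0],[0,0,0]]]'
python3 - <<'E'
from h import *
t=cam('top');s=cam('scene');o=ctrl.get_obs(); p=o['tool_pos']; print(p,o['opening'],o['q'])
o1=[]
for d in(t,s):
    u,v=[int(round(x)) for x in proj(d,p)]; print(u,v); v0,u0=v-40,u-40
    c=cv2.convertScaleAbs(d['image'][v0:v0+80,u0:u0+80],alpha=1.7); c=cv2.resize(c,(400,400),interpolation=cv2.INTER_NEAREST); cv2.circle(c,(202,202),3,(0,0,255),-1); o1.append(c)
cv2.imwrite('pics/c7.png',np.hstack(o1))
E
```

```text
t: 5.1
tool_pos: [0.402, -0.2599, 0.1644]
tool_rot: [-3.123, 0.336, -0.001]
contact_force: [-0.1, -0.1, 0.5]
opening: 0.0002
grip_force: 0.0
t: 5.6
tool_pos: [0.4995, -0.1107, 0.0607]
tool_rot: [-3.121, 0.332, 0.009]
contact_force: [-0.5, -0.9, -0.0]
opening: -0.0001
grip_force: 0.0
t: 5.8
tool_pos: [0.5008, -0.116, 0.0653]
tool_rot: [3.122, -0.341, 0.002]
contact_force: [0.9, -0.6, 0.2]
opening: 0.0002
grip_force: 0.0
[ 0.50097578 -0.11658756  0.06584241] -0.00021606290076475274 [-3.73249483e-01 -9.45182569e-02  1.98651616e+00 -2.78883456e-04
  1.24722277e+00  1.41659474e+00]
352 184
302 184
```

View pics/c7.png

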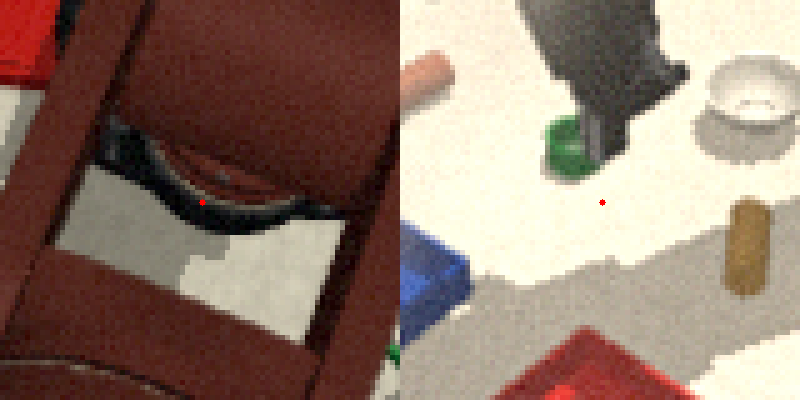

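Over the clear patch the tip shows at scene crop (600,160), about 8.5 px above the predicted dot, so there is a real offset. I'll find the true height by gently touching the bare bench.

```bash
python3 -m jog '[[[0,0,0.03],[0,0,0]],[[0,0,0.055],[0,0,0]],[[0,0,0.065],[0,0,0]],[[0,0,0.065],[0,0,0]]]' | egrep 'pos|force'
python3 -m jog '[[[0,0,0.002],[0,0,0]],[[0,0,0.004],[0,0,0]],[[0,0,0.004],[0,0,0]]]'| egrep 'pos|contact'
python3 -m jog '[[[0,0,0.002],[0,0,0]],[[0,0,0.004],[0,0,0]],[[0,0,0.004],[0,0,0]]]'| egrep 'pos|contact'
python3 - <<'E'
from h import *
t=cam('top');s=cam('scene');p=ctrl.get_obs()['tool_pos']
d=s;u,v=[int(round(x)) for x in proj(d,p)];c=cv2.convertScaleAbs(d['image'][v-40:v+40,u-50:u+50],alpha=1.7);c=cv2.resize(c,None,fx=5,fy=5,interpolation=cv2.INTER_NEAREST);cv2.circle(c,(252,202),3,(0,0,255),-1);cv2.imwrite('pics/c8.png',c);print(u,v)
E
```

```text
tool_pos: [0.4992, -0.1156, -0.0014]
contact_force: [-0.1, 0.1, -0.9]
grip_force: 0.0
tool_pos: [0.5013, -0.1155, -0.0035]
contact_force: [-0.4, 0.2, -0.5]
tool_pos: [0.5003, -0.115, -0.0088]
contact_force: [1.3, -0.2, 0.0]
304 202
```

View pics/c8.png

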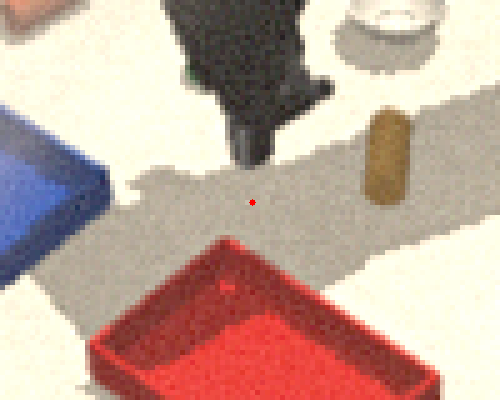

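The view shows the tip at crop (252,165), still 7.4 px above the dot, with no contact at a reported −9 mm. I'll continue down gently.

```bash
for i in 1; do python3 -m jog '[[[0,0,0.003],[0,0,0]],[[0,0,0.006],[0,0,0]],[[0,0,0.008],[0,0,0]],[[0,0,0.008],[0,0,0]]]' | egrep 'pos|contact'; done
python3 -m jog '[[[0,0,0.002],[0,0,0]],[[0,0,0.004],[0,0,0]],[[0,0,0.004],[0,0,0]]]'| egrep 'pos|contact'
python3 -m jog '[[[0,0,0.002],[0,0,0]],[[0,0,0.004],[0,0,0]],[[0,0,0.004],[0,0,0]]]'| egrep 'pos|contact'
```

```text
tool_pos: [0.5001, -0.115, -0.0171]
contact_force: [0.1, -0.4, 0.1]
tool_pos: [0.5002, -0.1151, -0.0208]
contact_force: [-0.3, -0.3, 0.6]
tool_pos: [0.5002, -0.115, -0.0249]
contact_force: [-0.6, 0.7, 0.2]
```

```bash
python3 -m jog '[[[0,0,0.002],[0,0,0]],[[0,0,0.003],[0,0,0]],[[0,0,0.003],[0,0,0]]]'| egrep 'pos|contact'
python3 -m jog '[[[0,0,0.002],[0,0,0]],[[0,0,0.003],[0,0,0]],[[0,0,0.003],[0,0,0]]]'| egrep 'pos|contact'
python3 -m jog '[[[0,0,0.002],[0,0,0]],[[0,0,0.003],[0,0,0]],[[0,0,0.003],[0,0,0]]]'| egrep 'pos|contact'
```

```text
tool_pos: [0.5003, -0.1151, -0.0277]
contact_force: [-0.1, 0.3, -0.3]
tool_pos: [0.5003, -0.1151, -0.0307]
contact_force: [0.1, 0.3, -0.5]
tool_pos: [0.5005, -0.1151, -0.0336]
contact_force: [-0.3, -0.3, -1.3]
```

```bash
python3 -m jog '[[[0,0,0.002],[0,0,0]],[[0,0,0.004],[0,0,0]],[[0,0,0.004],[0,0,0]]]'| egrep 'pos|contact'
python3 -m jog '[[[0,0,0.002],[0,0,0]],[[0,0,0.003],[0,0,0]],[[0,0,0.003],[0,0,0]]]'| egrep 'pos|contact'
python3 -m jog '[[[0,0,0.002],[0,0,0]],[[0,0,0.003],[0,0,0]],[[0,0,0.003],[0,0,0]]]'| egrep 'pos|contact'
python3 - <<'E'
from h import *
s=cam('scene');p=ctrl.get_obs()['tool_pos'];u,v=[int(round(x)) for x in proj(s,p)];print(u,v)
g=cv2.cvtColor(s['image'],cv2.COLOR_BGR2GRAY)[v-30:v+12,u-14:u+15]
print('\n'.join(' '.join('%3d'%x for x in r[::2]) for r in g[::2]))
E
```

```text
tool_pos: [0.5006, -0.1152, -0.0339]
contact_force: [-13.9, 4.6, 27.5]
tool_pos: [0.5006, -0.1152, -0.034]
contact_force: [-23.4, 8.9, 49.3]
tool_pos: [0.5006, -0.1152, -0.0341]
contact_force: [-35.1, 11.5, 70.7]
304 208
 96  32  40  35  36  29  33  32  35  33  43  42  70 155 151
160  48  38  33  27  32  34  37  31  33  34  42 143 154 151
160 103  26  32  36  34  38  31  32  33  33  47  76 156 157
156 158  43  27  37  29  37  29  27  36  26  44  52 114  91
153 157 118  59  28  28  34  36  34  28  58  45  42  48  26
158 159 155 165  42  39  30  36  32  33  42  30  30  38  84
157 156 154 158  85  30  28  32  38  31  38  26  38 140 154
156 156 152 156 159  61  33  36  38  28  38  80 144 121 102
123 146 156 161 165  48  62  24  36  36  93  98 105  98  99
103 104 101 120 107  57  63  32  30  50 108 105 105 105 105
 98 102 103 103 105  72  60  38  29  42 107 106 104 100 101
103 104 104 104 103  80  64  31  57  98 110 100 107 102 105
102 103 104 108 109 107  97  94 106 100 101 103  99 104 101
101 104 101 105 104 102 107 106 103  98 101  98 103 105 100
105 105 104 104 100 104 104 104 109 102 103 102  96  99 100
104 105 103 105 106 109 109 108 101 102 104 109 111  98  98
106 102 104  91  52  62 102 105 101 102 101 105 101 101  99
101 106  82  44  39  44  45  76 105 105 103 103 105 104 107
104  62  43  41  44  49  47  51  54  90 103 103 103 102 101
 63  42  41  43  44  43  49  47  39  54  83 104 103 102 104
 45  42  38  48  52  47  48  51  42  46  51  69  96 107  95
```

```bash
python3 -m jog '[[[0,0,-0.02],[0,0,0]],[[0,0,-0.03],[0,0,0]],[[0,0,-0.03],[0,0,0]]]'| egrep 'pos|contact'
python3 - <<'E'
from h import *
s=cam('scene');t=cam('top')
print('now tip',ray(s,304,199,0), 'rep .5006 -.1152')
for z in (.195,.1985,.205): print('c6 scene',ray(s,255.3,87.5,z),'top',ray(t,509,251,z),'rep .344 -.4206')
E
```

```text
tool_pos: [0.502, -0.1157, -0.012]
contact_force: [-0.3, 0.5, 0.3]
now tip [ 4.95396446e-01 -1.17857648e-01 -1.11022302e-16] rep .5006 -.1152
c6 scene [ 0.33672372 -0.42594851  0.195     ] top [ 0.35809739 -0.40319653  0.195     ] rep .344 -.4206
c6 scene [ 0.34094248 -0.42172844  0.1985    ] top [ 0.35806144 -0.40169532  0.1985    ] rep .344 -.4206
c6 scene [ 0.34877733 -0.41389118  0.205     ] top [ 0.35799467 -0.39890737  0.205     ] rep .344 -.4206
```

The bench is touched at a reported z of −0.034 with xy agreeing within about 5 mm, so true height = reported + 0.034. I'll build that into the helper.

```bash
sed -i "s/def to(x,y,z,yaw):/ZB=.034\ndef to(x,y,z,yaw):/; s/np.array(\[x,y,z\])-o/np.array([x,y,z-ZB])-o/" h.py
python3 -m jog '[[[0,0,-0.05],[0,0,0]],[[-0.008,0.05,-0.09],[0,0,0]],[[-0.008,0.1,-0.09],[0,0,0]],[[-0.008,0.15,-0.09],[0,0,0]],[[-0.008,0.2,-0.09],[0,0,0]]]' 1 | egrep 'pos|opening'
python3 -m jog '[[[0,0.01,0],[0,0,0]],[[0,0.01,0],[0,0,0]],[[0,0.01,0],[0,0,0]]]' | egrep 'pos|opening'
python3 -c "
from h import *
to(.4475,-.3225,.004,-.217)"
```

```text
tool_pos: [0.4512, -0.2984, 0.0755]
opening: 0.0721
tool_pos: [0.4495, -0.3055, 0.0748]
opening: 0.0857
shift [0.002 0.017 0.105] turn [-0.002  0.002 -0.   ] pos [ 0.4495 -0.3055  0.0748] yaw -0.217 down -1.0
```

```bash
python3 -m jog '[[[0.002,0.017,0.03],[0,0,0]],[[0.002,0.017,0.07],[0,0,0]],[[0.002,0.017,0.1],[0,0,0]],[[0.002,0.017,0.104],[0,0,0]],[[0.002,0.017,0.104],[0,0,0]]]'| egrep 'pos|contact'
python3 -m jog '[[[0,0,0],[0,0,0]],[[0,0,0],[0,0,0]],[[0,0,0],[0,0,0]],[[0,0,0],[0,0,0]],[[0,0,0],[0,0,0]]]' 0 40| egrep 'pos|contact|grip|op'
python3 -m jog '[[[0,0,0],[0,0,0]],[[0,0,0],[0,0,0]],[[0,0,0],[0,0,0]]]' | egrep 'pos|contact|grip|op'
python3 -m jog '[[[0,0,-0.04],[0,0,0]],[[0,0,-0.09],[0,0,0]],[[0,0,-0.14],[0,0,0]],[[0,0,-0.16],[0,0,0]]]'| egrep 'pos|contact|grip|op'
python3 -c "
from h import *
to(.619,.203,.18,.05)"
```

```text
tool_pos: [0.448, -0.3219, -0.0286]
contact_force: [-0.5, 0.2, -0.4]
tool_pos: [0.449, -0.3245, -0.0263]
contact_force: [0.6, 1.4, 5.4]
opening: 0.0241
grip_force: 39.2
tool_pos: [0.449, -0.3244, -0.0263]
contact_force: [-0.3, 1.6, 6.7]
opening: 0.0247
grip_force: 39.3
tool_pos: [0.4502, -0.3259, 0.1381]
contact_force: [0.8, -0.4, -1.4]
opening: 0.0242
grip_force: 40.5
shift [ 0.051 -0.553 -0.01 ] turn [ 0.005 -0.006 -0.267] pos [ 0.4502 -0.3259  0.1381] yaw -0.217 down -1.0
```

```bash
python3 -m jog '[[[0.005,-0.048,-0.003],[0,0,-0.05]],[[0.01,-0.096,-0.006],[0,0,-0.1]],[[0.015,-0.144,-0.01],[0,0,-0.16]],[[0.02,-0.192,-0.01],[0,0,-0.22]],[[0.025,-0.24,-0.01],[0,0,-0.267]]]' | egrep 'pos|grip'
python3 -m jog '[[[0,0,0],[0,0,0]]]' | egrep 'pos|grip'
python3 -c "
from h import *
to(.619,.203,.18,.05)"
```

```text
tool_pos: [0.5242, -0.0932, 0.1418]
grip_force: 40.5
tool_pos: [0.5248, -0.0899, 0.1415]
grip_force: 40.6
shift [ 0.111 -0.287 -0.004] turn [-0.002  0.001  0.007] pos [ 0.5248 -0.0899  0.1415] yaw 0.057 down -1.0
```

```bash
python3 -m jog '[[[0.018,-0.046,-0.004],[0,0,0]],[[0.036,-0.092,-0.004],[0,0,0]],[[0.054,-0.138,-0.004],[0,0,0]],[[0.072,-0.184,-0.004],[0,0,0]],[[0.09,-0.23,-0.004],[0,0,0]]]' | egrep 'pos|grip'
python3 -m jog '[[[0.015,-0.04,0],[0,0,0]],[[0.021,-0.057,0],[0,0,0]],[[0.021,-0.057,0],[0,0,0]],[[0.021,-0.057,0],[0,0,0]]]' | egrep 'pos|grip'
python3 - <<'E'
from h import *
to(.619,.203,.079,.05)
t=cam('top');s=cam('scene')
a=cv2.resize(cv2.convertScaleAbs(t['image'][95:170,120:250],alpha=1.5),None,fx=3,fy=3);b=cv2.resize(cv2.convertScaleAbs(s['image'][190:320,330:460],alpha=1.3),(400,400))
cv2.imwrite('pics/c9.png',np.hstack([cv2.copyMakeBorder(a,0,400-a.shape[0],0,0,0),b]))
E
```

```text
tool_pos: [0.6028, 0.1403, 0.1454]
grip_force: 40.7
tool_pos: [0.6205, 0.1961, 0.1455]
grip_force: 40.7
shift [-0.001 -0.007  0.1  ] turn [ 0.001  0.002 -0.   ] pos [0.6205 0.1961 0.1455] yaw 0.05 down -1.0
```

View pics/c9.png

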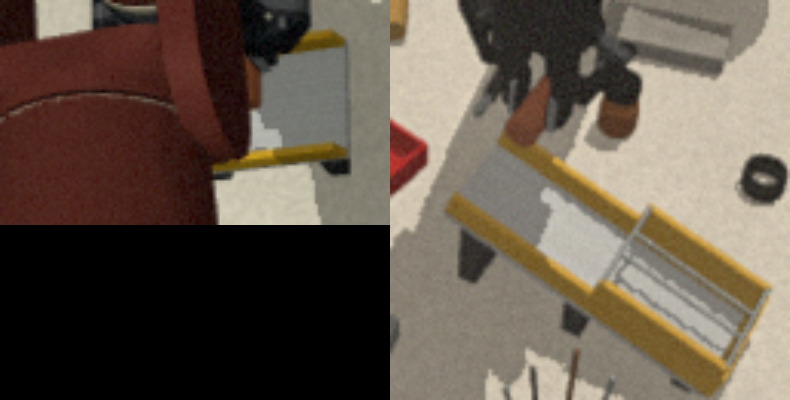

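The view shows the held slug across the ramp at right crop (530,110), with the ramp entry floor below it clear. I'll check its axis numerically before lowering.

```bash
python3 - <<'E'
from h import *
s=cam('scene');t=cam('top')
for d,box in((s,(362,200,390,245)),(t,(195,105,215,145))):
    hsv=cv2.cvtColor(d['image'],cv2.COLOR_BGR2HSV);x0,y0,x1,y1=box
    m=cv2.inRange(hsv,(2,110,40),(15,255,255))[y0:y1,x0:x1]
    v,u=np.nonzero(m); print('mask',len(u),u.min()+x0,u.max()+x0,v.min()+y0,v.max()+y0)
    if len(u)>20:
        for r in range(v.min(),v.max()+1,2):
            k=u[v==r]; print(r+y0,k.min()+x0,k.max()+x0,end=' | ')
    print()
    c=np.array([.619,.196,.185]); ax=np.array([np.cos(.05),np.sin(.05),0])
    for a in(-.03,0,.03): print(a,np.round(proj(d,c+a*ax),1))
E
```

```text
mask 184 367 381 215 237
215 380 380 | 217 378 381 | 219 376 381 | 221 374 380 | 223 373 380 | 225 371 379 | 227 370 379 | 229 368 379 | 231 368 379 | 233 368 377 | 235 369 376 | 237 372 375 | 
-0.03 [383.5 218.2]
0 [377.4 226.1]
0.03 [371.1 234.3]
mask 63 195 206 114 142
114 202 202 | 116 202 204 | 118 202 205 | 120 202 206 | 122 203 206 | 124 203 206 | 126 203 206 | 128 203 206 | 130 204 205 | Traceback (most recent call last):
  File "<stdin>", line 9, in <module>
    return umr_minimum(a, axis, None, out, keepdims, initial, where)
ValueError: zero-size array to reduction operation minimum which has no identity
```

The near end measures at (373,232) against a predicted (371,234), so it agrees. Lower and release.

```bash
python3 -m jog '[[[-0.001,-0.007,0.04],[0,0,0]],[[-0.001,-0.007,0.075],[0,0,0]],[[-0.001,-0.007,0.093],[0,0,0]],[[-0.001,-0.007,0.098],[0,0,0]],[[-0.001,-0.007,0.098],[0,0,0]]]'| egrep 'pos|contact'
python3 -m jog '[[[0,0,0],[0,0,0]],[[0,0,0],[0,0,0]],[[0,0,0],[0,0,0]]]' 0.55| egrep 'pos|contact|op'
python3 -m jog '[[[0,0,-0.01],[0,0,0]],[[0,0,-0.03],[0,0,0]],[[0,0,-0.06],[0,0,0]],[[0,0,-0.1],[0,0,0]],[[0,0,-0.1],[0,0,0]]]'| egrep 'pos|contact|op'
python3 -c "
from h import *
to(.4415,-.058,.11,.552)"
```

```text
tool_pos: [0.6197, 0.2036, 0.0484]
contact_force: [-0.3, -0.2, -0.6]
tool_pos: [0.6214, 0.2045, 0.051]
contact_force: [0.4, -0.8, -0.6]
opening: 0.0471
tool_pos: [0.6242, 0.2052, 0.1579]
contact_force: [-0.4, 0.2, 0.9]
opening: 0.047
shift [-0.197  0.254  0.079] turn [ 0.001 -0.014 -0.502] pos [0.6242 0.2052 0.1579] yaw 0.05 down -0.9999
```

```bash
python3 -m jog '[[[-0.03,0.04,0],[0,0,-0.1]],[[-0.06,0.08,0],[0,0,-0.2]],[[-0.09,0.115,0],[0,0,-0.3]],[[-0.115,0.15,0],[0,0,-0.4]],[[-0.135,0.175,0],[0,0,-0.502]]]' 1 | egrep 'pos|op'
python3 -m jog '[[[0,0,0],[0,0,0]]]' | egrep 'pos|op'
python3 - <<'E'
from h import *
to(.4415,-.058,.11,.552)
s=cam('scene');hsv=cv2.cvtColor(s['image'],cv2.COLOR_BGR2HSV)
u0=np.array([np.cos(1.622),np.sin(1.622)]);E=np.array([.619,.203])
pr=lambda x,z,y=0: proj(s,np.r_[E+u0*(x+.06)+np.array([u0[1],-u0[0]])*y,z])
print('expected stop',pr(.104,.034),'2nd',pr(.079,.041),'entry',pr(-.06,.08))
m=cv2.inRange(hsv,(2,110,40),(14,255,255)); m[:225]=0;m[315:]=0;m[:,:340]=0;m[:,460:]=0
n,l,st,c=cv2.connectedComponentsWithStats(m)
print([(st[i],c[i].round(1)) for i in range(1,n) if st[i,4]>15])
E
```

```text
tool_pos: [0.4923, 0.021, 0.149]
opening: 0.0854
tool_pos: [0.4921, 0.0204, 0.149]
opening: 0.0853
shift [-0.084  0.04   0.073] turn [ 0.001 -0.    -0.002] pos [0.4921 0.0204 0.149 ] yaw 0.55 down -1.0
expected stop (np.float64(436.5988637148311), np.float64(298.27638899294135)) 2nd (np.float64(427.2502754723083), np.float64(291.8008259321416)) entry (np.float64(376.7423668698204), np.float64(256.79247520859116))
[(array([398, 225,  13,  10,  85], dtype=int32), array([403.9, 228.8])), (array([435, 287,  11,  10,  59], dtype=int32), array([439.8, 291.4])), (array([430, 294,  12,  12,  88], dtype=int32), array([435.3, 299.6]))]
```

The copper slug shows at (436,297), which is the expected spot against the stop. Now the brass.

```bash
python3 -m jog '[[[-0.03,0.014,0.025],[0,0,0]],[[-0.06,0.028,0.05],[0,0,0]],[[-0.084,0.04,0.073],[0,0,0]],[[-0.084,0.04,0.073],[0,0,0]],[[-0.084,0.04,0.073],[0,0,0]]]' 1 | egrep 'pos|op'
python3 -m jog '[[[0,0,0],[0,0,0]],[[0,0,0],[0,0,0]]]' | egrep 'pos|op'
python3 -c "
from h import *
to(.4415,-.058,.006,.552)"
```

```text
tool_pos: [0.4435, -0.0551, 0.0757]
opening: 0.0858
tool_pos: [0.4447, -0.055, 0.0771]
opening: 0.0854
shift [-0.005  0.001  0.105] turn [ 0.002 -0.002  0.001] pos [ 0.4447 -0.055   0.0771] yaw 0.553 down -1.0
```

```bash
python3 -m jog '[[[-0.005,0.001,0.04],[0,0,0]],[[-0.005,0.001,0.08],[0,0,0]],[[-0.005,0.001,0.1],[0,0,0]],[[-0.005,0.001,0.104],[0,0,0]],[[-0.005,0.001,0.104],[0,0,0]]]'| egrep 'pos|contact'
python3 -m jog '[[[0,0,0],[0,0,0]],[[0,0,0],[0,0,0]],[[0,0,0],[0,0,0]],[[0,0,0],[0,0,0]],[[0,0,0],[0,0,0]]]' 0 40| egrep 'pos|contact|grip|op'
python3 -m jog '[[[0,0,0],[0,0,0]],[[0,0,0],[0,0,0]]]' | egrep 'pos|contact|grip|op'
python3 -m jog '[[[0,0,-0.04],[0,0,0]],[[0,0,-0.09],[0,0,0]],[[0,0,-0.14],[0,0,0]],[[0,0,-0.17],[0,0,0]],[[0,0,-0.17],[0,0,0]]]'| egrep 'pos|contact|grip|op'
python3 -c "
from h import *
to(.619,.203,.18,.05)"
```

```text
tool_pos: [0.4398, -0.0586, -0.0282]
contact_force: [0.2, 0.1, 0.4]
tool_pos: [0.44, -0.0592, -0.0276]
contact_force: [-0.1, 0.0, 5.6]
opening: 0.0243
grip_force: 39.1
tool_pos: [0.44, -0.0592, -0.0276]
contact_force: [-1.1, 1.3, 5.1]
opening: 0.0244
grip_force: 39.2
tool_pos: [0.4424, -0.0599, 0.1469]
contact_force: [0.3, -0.6, -2.1]
opening: 0.0245
grip_force: 40.6
shift [ 0.288 -0.131  0.002] turn [ 0.006 -0.009  0.502] pos [ 0.4424 -0.0599  0.1469] yaw 0.552 down -0.9999
```

```bash
python3 -m jog '[[[0.04,-0.018,0],[0,0,0.1]],[[0.08,-0.036,0],[0,0,0.2]],[[0.12,-0.055,0],[0,0,0.3]],[[0.16,-0.073,0],[0,0,0.4]],[[0.2,-0.091,0],[0,0,0.502]]]' | egrep 'pos|grip'
python3 -m jog '[[[0,0,0],[0,0,0]]]' | egrep 'pos|grip'
python3 -c "
from h import *
to(.619,.203,.18,.05)"
```

```text
tool_pos: [0.5609, 0.1249, 0.1382]
grip_force: 40.5
tool_pos: [0.5619, 0.127, 0.138]
grip_force: 40.5
shift [ 0.061 -0.073 -0.008] turn [-0.001  0.004  0.003] pos [0.5619 0.127  0.138 ] yaw 0.053 down -1.0
```

```bash
python3 -m jog '[[[0.03,-0.036,-0.008],[0,0,0]],[[0.061,-0.073,-0.008],[0,0,0]],[[0.061,-0.073,-0.008],[0,0,0]],[[0.061,-0.073,-0.008],[0,0,0]],[[0.061,-0.073,-0.008],[0,0,0]]]' | egrep 'pos|grip'
python3 - <<'E'
from h import *
to(.619,.203,.078,.05)
s=cam('scene');hsv=cv2.cvtColor(s['image'],cv2.COLOR_BGR2HSV);x0,y0,x1,y1=355,195,398,242
m=cv2.inRange(hsv,(15,90,40),(32,255,255))[y0:y1,x0:x1]
for r in range(0,y1-y0,3):
    k=np.nonzero(m[r])[0]
    if len(k): print(r+y0,k.min()+x0,k.max()+x0,end=' | ')
p=ctrl.get_obs()['tool_pos']+[0,0,.04]
print([np.round(proj(s,p+a*np.array([1,.05,0])),1) for a in(-.03,0,.03)])
E
```

```text
tool_pos: [0.6178, 0.1983, 0.1475]
grip_force: 40.7
shift [ 0.002 -0.005  0.103] turn [ 0.001  0.003 -0.001] pos [0.6178 0.1983 0.1475] yaw 0.049 down -1.0
216 379 383 | 219 376 383 | 222 374 382 | 225 372 382 | 228 370 381 | 231 367 381 | 234 366 378 | 237 366 378 | 240 370 382 | [array([384.6, 217.4]), array([378.5, 225.3]), array([372.2, 233.5])]
```

```bash
python3 -m jog '[[[0.001,-0.005,0.04],[0,0,0]],[[0.001,-0.005,0.075],[0,0,0]],[[0.001,-0.005,0.095],[0,0,0]],[[0.001,-0.005,0.101],[0,0,0]],[[0.001,-0.005,0.101],[0,0,0]]]'| egrep 'pos|contact'
python3 -m jog '[[[0,0,0],[0,0,0]],[[0,0,0],[0,0,0]],[[0,0,0],[0,0,0]]]' 0.55| egrep 'pos|contact|op'
python3 -m jog '[[[0,0,-0.01],[0,0,0]],[[0,0,-0.03],[0,0,0]],[[0,0,-0.06],[0,0,0]],[[0,0,-0.1],[0,0,0]],[[0,0,-0.1],[0,0,0]]]'| egrep 'pos|contact|op'
python3 -c "
from h import *
to(.4276,.3186,.14,-.1)"
```

```text
tool_pos: [0.6189, 0.2034, 0.0477]
contact_force: [-0.1, 0.4, -1.3]
tool_pos: [0.6215, 0.2047, 0.051]
contact_force: [0.2, 0.4, 0.4]
opening: 0.0472
tool_pos: [0.6245, 0.2055, 0.1579]
contact_force: [0.0, -0.1, 1.4]
opening: 0.0469
shift [-0.192 -0.123  0.05 ] turn [-0.003 -0.014  0.15 ] pos [0.6245 0.2055 0.1579] yaw 0.05 down -0.9999
```

```bash
python3 -m jog '[[[-0.04,-0.026,0],[0,0,0]],[[-0.08,-0.052,0.01],[0,0,0]],[[-0.12,-0.077,0.02],[0,0,0]],[[-0.16,-0.102,0.035],[0,0,0]],[[-0.192,-0.123,0.05],[0,0,0]]]' 1 | egrep 'pos|op'
python3 -m jog '[[[0,0,0],[0,0,0]],[[0,0,0],[0,0,0]]]' | egrep 'pos|op'
python3 - <<'E'
from h import *
to(.4276,.3195,.006,.05)
s=cam('scene');hsv=cv2.cvtColor(s['image'],cv2.COLOR_BGR2HSV);g=hsv[...,2]
m=cv2.inRange(hsv,(2,90,40),(30,255,255))
t=s['image'][262:312,395:460]; cv2.imwrite('pics/c10.png',np.hstack([cv2.resize(cv2.convertScaleAbs(t,alpha=1.5),(520,400)),cv2.resize(cv2.convertScaleAbs(s['image'][225:275,430:465],alpha=1.5),(280,400))]))
# black band via scene
b=cv2.inRange(hsv,(0,0,0),(180,255,55)); b[:235]=0;b[262:]=0;b[:,:440]=0;b[:,465:]=0
v,u=np.nonzero(b); print(len(u),u.min(),u.max(),v.min(),v.max()); print(ray(s,(u.min()+u.max())/2,(v.min()+v.max())/2,.011))
E
```

```text
tool_pos: [0.4203, 0.3187, 0.0989]
opening: 0.0852
tool_pos: [0.4216, 0.318, 0.0988]
opening: 0.0854
shift [ 0.006 -0.001  0.127] turn [ 0.    -0.001  0.002] pos [0.4216 0.318  0.0988] yaw 0.052 down -1.0
145 444 458 241 255
[0.4269177  0.32315171 0.011     ]
```

View pics/c10.png

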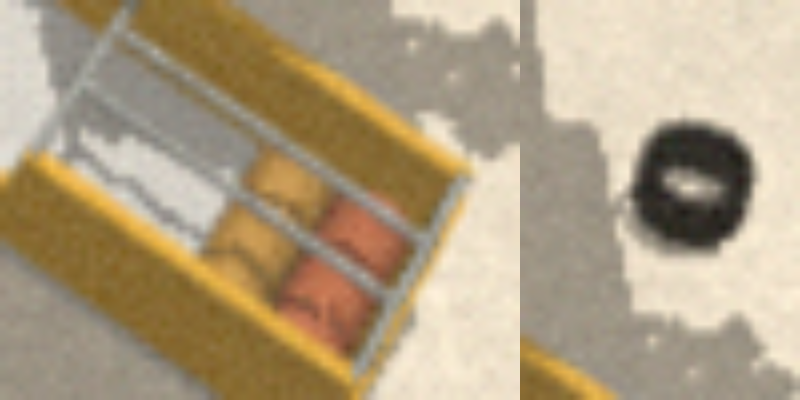

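The view shows copper against the stop at crop (345,270) with brass touching behind it at (265,215). The black band stands clear. I'll pick the black band.

```bash
python3 -m jog '[[[0.006,-0.003,0.04],[0,0,0]],[[0.006,-0.003,0.08],[0,0,0]],[[0.006,-0.003,0.115],[0,0,0]],[[0.006,-0.003,0.127],[0,0,0]],[[0.006,-0.003,0.127],[0,0,0]]]'| egrep 'pos|contact'
python3 -m jog '[[[0,0,0],[0,0,0]],[[0,0,0],[0,0,0]],[[0,0,0],[0,0,0]],[[0,0,0],[0,0,0]],[[0,0,0],[0,0,0]]]' 0 25| egrep 'pos|contact|grip|op'
python3 -m jog '[[[0,0,-0.04],[0,0,0]],[[0,0,-0.09],[0,0,0]],[[0,0,-0.14],[0,0,0]],[[0,0,-0.16],[0,0,0]],[[0,0,-0.16],[0,0,0]]]'| egrep 'pos|contact|grip|op'
python3 -c "
from h import *
to(.6087,-.222,.17,1.503)"
```

```text
tool_pos: [0.4278, 0.3199, -0.0298]
contact_force: [0.4, 0.3, -0.2]
tool_pos: [0.4293, 0.3218, -0.0263]
contact_force: [0.0, -0.8, 4.8]
opening: 0.0375
grip_force: 24.6
tool_pos: [0.4308, 0.3227, 0.1375]
contact_force: [-0.6, 0.2, -0.2]
opening: 0.0379
grip_force: 25.4
shift [0.15  0.553 0.   ] turn [ 0.003 -0.011 -1.453] pos [0.4308 0.3227 0.1375] yaw 0.05 down -0.9999
```

```bash
python3 -m jog '[[[0.012,0.046,0],[0,0,-0.14]],[[0.025,0.092,0],[0,0,-0.28]],[[0.037,0.138,0],[0,0,-0.42]],[[0.05,0.184,0],[0,0,-0.56]],[[0.062,0.23,0],[0,0,-0.7]]]' | egrep 'pos|grip'
python3 -c "
from h import *
to(.6087,-.222,.17,1.503)"
```

```text
tool_pos: [0.4961, 0.107, 0.1297]
grip_force: 25.5
shift [-0.132  0.322 -0.007] turn [-0.002  0.001 -0.783] pos [0.4961 0.107  0.1297] yaw 0.72 down -1.0
```

```bash
python3 -m jog '[[[-0.018,0.044,-0.004],[0,0,-0.14]],[[-0.036,0.088,-0.007],[0,0,-0.28]],[[-0.054,0.132,-0.007],[0,0,-0.42]],[[-0.072,0.176,-0.007],[0,0,-0.56]],[[-0.09,0.22,-0.007],[0,0,-0.7]]]' | egrep 'pos|grip'
python3 -m jog '[[[0,0,0],[0,0,0]]]' | egrep 'pos|grip'
python3 -c "
from h import *
to(.6087,-.222,.10,1.503)"
```

```text
tool_pos: [0.5721, -0.1176, 0.1365]
grip_force: 25.5
tool_pos: [0.5729, -0.1212, 0.1366]
grip_force: 25.5
shift [-0.094  0.052  0.071] turn [-0.002  0.001 -0.092] pos [ 0.5729 -0.1212  0.1366] yaw 1.411 down -1.0
```

```bash
python3 -m jog '[[[-0.035,0.02,0.01],[0,0,-0.05]],[[-0.07,0.039,0.03],[0,0,-0.092]],[[-0.094,0.052,0.06],[0,0,-0.092]],[[-0.094,0.052,0.071],[0,0,-0.092]],[[-0.094,0.052,0.071],[0,0,-0.092]]]' | egrep 'pos|grip'
python3 -m jog '[[[0,0,0],[0,0,0]],[[0,0,0],[0,0,0]]]' | egrep 'pos|grip'
python3 -c "
from h import *
to(.6087,-.222,.0135,1.503)"
```

```text
tool_pos: [0.6066, -0.2155, 0.0628]
grip_force: 25.5
tool_pos: [0.6102, -0.2163, 0.0689]
grip_force: 25.5
shift [-0.006 -0.001  0.089] turn [0.002 0.001 0.004] pos [ 0.6102 -0.2163  0.0689] yaw 1.507 down -1.0
```

```bash
python3 -m jog '[[[-0.006,-0.001,0.04],[0,0,0]],[[-0.006,-0.001,0.07],[0,0,0]],[[-0.006,-0.001,0.083],[0,0,0]],[[-0.006,-0.001,0.087],[0,0,0]],[[-0.006,-0.001,0.087],[0,0,0]]]'| egrep 'pos|contact'
python3 -m jog '[[[0,0,0.001],[0,0,0]],[[0,0,0.001],[0,0,0]],[[0,0,0.001],[0,0,0]]]' 0.58| egrep 'pos|contact|op'
python3 -m jog '[[[0,0,-0.03],[0,0,0]],[[0,0,-0.08],[0,0,0]],[[0,0,-0.13],[0,0,0]],[[0,0,-0.13],[0,0,0]]]'| egrep 'pos|contact|op'
python3 -c "
from h import *
to(.4263,-.199,.10,1.503)"
```

```text
tool_pos: [0.6089, -0.223, -0.0185]
contact_force: [0.1, -0.3, 0.1]
tool_pos: [0.6091, -0.2236, -0.0191]
contact_force: [0.1, -0.0, 0.8]
opening: 0.0492
tool_pos: [0.6139, -0.226, 0.1206]
contact_force: [-0.1, 0.0, 0.9]
opening: 0.0498
shift [ 0.015 -0.19   0.051] turn [0.016 0.007 0.003] pos [ 0.6139 -0.226   0.1206] yaw 1.506 down -0.9998
```

```bash
python3 -m jog '[[[0.004,-0.045,0],[0,0,0]],[[0.008,-0.095,0],[0,0,0]],[[0.012,-0.145,0.02],[0,0,0]],[[0.015,-0.19,0.045],[0,0,0]],[[0.015,-0.19,0.051],[0,0,0]]]' 1| egrep 'pos|op'
python3 -m jog '[[[0,0,0],[0,0,0]],[[0,0,0],[0,0,0]]]' | egrep 'pos|op'
python3 - <<'E'
from h import *
to(.4263,-.199,.006,1.503)
s=cam('scene');hsv=cv2.cvtColor(s['image'],cv2.COLOR_BGR2HSV)
b=cv2.inRange(hsv,(50,70,15),(90,255,255)); b[:160]=0;b[188:]=0;b[:,:283]=0;b[:,310:]=0
v,u=np.nonzero(b); print(len(u),u.min(),u.max(),v.min(),v.max()); print(ray(s,(u.min()+u.max())/2,(v.min()+v.max())/2,.011))
k=cv2.inRange(hsv,(0,0,0),(180,110,45)); k[:170]=0;k[225:]=0;k[:,:205]=0;k[:,282:]=0
n,l,st,c=cv2.connectedComponentsWithStats(k); print('black in tray?',[(st[i],ray(s,*c[i],.012).round(3)) for i in range(1,n) if st[i,4]>30])
E
```

```text
tool_pos: [0.4128, -0.1925, 0.0534]
opening: 0.0859
tool_pos: [0.4214, -0.1969, 0.0602]
opening: 0.0858
shift [-0.002  0.005  0.088] turn [0.003 0.002 0.003] pos [ 0.4214 -0.1969  0.0602] yaw 1.506 down -1.0
102 292 302 168 178
[ 0.42360857 -0.19991527  0.011     ]
black in tray? []
```

```bash
python3 -m jog '[[[-0.002,0.004,0.03],[0,0,0]],[[-0.002,0.004,0.06],[0,0,0]],[[-0.002,0.004,0.08],[0,0,0]],[[-0.002,0.004,0.088],[0,0,0]],[[-0.002,0.004,0.088],[0,0,0]]]'| egrep 'pos|contact'
python3 -m jog '[[[0,0,0],[0,0,0]],[[0,0,0],[0,0,0]],[[0,0,0],[0,0,0]],[[0,0,0],[0,0,0]],[[0,0,0],[0,0,0]]]' 0 25| egrep 'pos|contact|grip|op'
python3 -m jog '[[[0,0,-0.04],[0,0,0]],[[0,0,-0.09],[0,0,0]],[[0,0,-0.12],[0,0,0]],[[0,0,-0.12],[0,0,0]]]'| egrep 'pos|contact|grip|op'
python3 -c "
from h import *
to(.6039,-.2937,.10,1.503)"
```

```text
tool_pos: [0.4243, -0.1983, -0.0295]
contact_force: [-0.5, -0.5, 1.1]
tool_pos: [0.4244, -0.1987, -0.0282]
contact_force: [-0.9, 1.8, 6.3]
opening: 0.0361
grip_force: 25.1
tool_pos: [0.4267, -0.2003, 0.0963]
contact_force: [0.4, -1.1, -0.7]
opening: 0.036
grip_force: 25.8
shift [-0.082  0.183  0.032] turn [0.009 0.006 0.003] pos [ 0.4267 -0.2003  0.0963] yaw 1.506 down -0.9999
```

```bash
python3 -m jog '[[[-0.02,0.045,0],[0,0,0]],[[-0.04,0.09,0],[0,0,0]],[[-0.06,0.135,0],[0,0,0]],[[-0.082,0.183,0.02],[0,0,0]],[[-0.082,0.183,0.032],[0,0,0]]]' | egrep 'pos|grip'
python3 -m jog '[[[0,0,0],[0,0,0]],[[0,0,0],[0,0,0]],[[0,0,0],[0,0,0]]]' | egrep 'pos|grip'
python3 - <<'E'
from h import *
to(.6039,-.2937,.012,1.503)
d=cam('scene');cv2.imwrite('pics/c11.png',cv2.resize(cv2.convertScaleAbs(d['image'][160:225,200:290],alpha=1.8),None,fx=6,fy=6))
E
```

```text
tool_pos: [0.6029, -0.2933, 0.0548]
grip_force: 25.8
tool_pos: [0.5999, -0.2913, 0.0592]
grip_force: 25.8
shift [-0.002  0.004  0.081] turn [0.    0.    0.003] pos [ 0.5999 -0.2913  0.0592] yaw 1.506 down -1.0
```

View pics/c11.png

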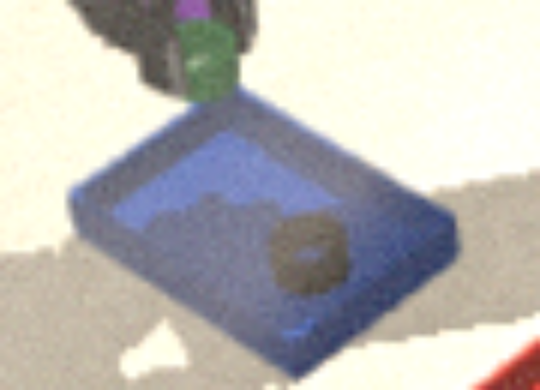

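The view shows the black band lying flat in the blue tray at crop (310,252) and the green band held above the far end at (212,62). I'll place the green one.

```bash
python3 -m jog '[[[-0.002,0.004,0.035],[0,0,0]],[[-0.002,0.004,0.065],[0,0,0]],[[-0.002,0.004,0.077],[0,0,0]],[[-0.002,0.004,0.081],[0,0,0]],[[-0.002,0.004,0.081],[0,0,0]]]'| egrep 'pos|contact'
python3 -m jog '[[[0,0,0],[0,0,0]],[[0,0,0],[0,0,0]],[[0,0,0],[0,0,0]]]' 0.58| egrep 'pos|contact|op'
python3 -m jog '[[[0,0,-0.03],[0,0,0]],[[0,0,-0.08],[0,0,0]],[[0,0,-0.12],[0,0,0]],[[0,0,-0.12],[0,0,0]]]'| egrep 'pos|contact|op'
python3 -c "
from h import *
to(.4475,.0685,.14,.14)"
```

```text
tool_pos: [0.6048, -0.2941, -0.0216]
contact_force: [-0.6, -0.4, -0.0]
tool_pos: [0.6055, -0.2947, -0.0209]
contact_force: [-0.3, -0.2, 0.8]
opening: 0.0496
tool_pos: [0.6094, -0.297, 0.1073]
contact_force: [1.0, -0.1, 1.2]
opening: 0.0493
shift [ 0.354 -0.185 -0.004] turn [ 0.017 -0.003  1.366] pos [ 0.6094 -0.297   0.1073] yaw 1.506 down -0.9999
```

```bash
python3 -m jog '[[[0.035,-0.018,-0.004],[0,0,0.14]],[[0.07,-0.036,-0.004],[0,0,0.28]],[[0.105,-0.054,-0.004],[0,0,0.42]],[[0.14,-0.072,-0.004],[0,0,0.56]],[[0.175,-0.09,-0.004],[0,0,0.7]]]' 1 | egrep 'pos|op'
python3 -c "
from h import *
to(.4475,.0685,.14,.14)"
```

```text
tool_pos: [0.5252, -0.1122, 0.1012]
opening: 0.0854
shift [ 0.075 -0.182 -0.005] turn [-0.   -0.    0.66] pos [ 0.5252 -0.1122  0.1012] yaw 0.8 down -1.0
```

```bash
python3 -m jog '[[[0.015,-0.037,-0.003],[0,0,0.14]],[[0.03,-0.074,-0.005],[0,0,0.28]],[[0.045,-0.11,-0.005],[0,0,0.42]],[[0.06,-0.146,-0.005],[0,0,0.56]],[[0.075,-0.182,-0.005],[0,0,0.66]]]' 1 | egrep 'pos|op'
python3 -m jog '[[[0,0,0],[0,0,0]],[[0,0,0],[0,0,0]]]' | egrep 'pos|op'
python3 - <<'E'
from h import *
to(.4475,.0685,.004,.14)
s=cam('scene');g=cv2.cvtColor(s['image'],cv2.COLOR_BGR2GRAY)
k=(g<60).astype(np.uint8); k[:200]=0;k[230:]=0;k[:,:352]=0;k[:,378:]=0
v,u=np.nonzero(k); P=np.array([ray(s,a,b,.008) for a,b in zip(u,v)])[:,:2]; w,V=np.linalg.eigh(np.cov(P.T)); a=V[:,1]; print(len(u),P.mean(0),np.sqrt(12*w),np.arctan(a[1]/a[0]),P.min(0),P.max(0))
E
```

```text
tool_pos: [0.4459, 0.0679, 0.1065]
opening: 0.0854
tool_pos: [0.4466, 0.067, 0.1065]
opening: 0.0853
shift [ 0.001 -0.001  0.136] turn [ 0.001 -0.001  0.009] pos [0.4466 0.067  0.1065] yaw 0.149 down -1.0
79 [0.44547077 0.07013023] [0.01362151 0.06784122] 0.1587865257414938 [0.41197296 0.0596965 ] [0.47980899 0.0802429 ]
```

```bash
python3 -m jog '[[[0,-0.003,0.045],[0,0,0]],[[0,-0.003,0.09],[0,0,0]],[[0,-0.003,0.122],[0,0,0]],[[0,-0.003,0.134],[0,0,0]],[[0,-0.003,0.134],[0,0,0]]]'| egrep 'pos|contact'
python3 -m jog '[[[0,0,0],[0,0,0]],[[0,0,0],[0,0,0]],[[0,0,0],[0,0,0]],[[0,0,0],[0,0,0]],[[0,0,0],[0,0,0]]]' 0 40| egrep 'pos|contact|grip|op'
python3 -m jog '[[[0,0,0],[0,0,0]],[[0,0,0],[0,0,0]]]' | egrep 'pos|contact|grip|op'
python3 -m jog '[[[0,0,-0.04],[0,0,0]],[[0,0,-0.09],[0,0,0]],[[0,0,-0.12],[0,0,0]],[[0,0,-0.12],[0,0,0]]]'| egrep 'pos|contact|grip|op'
python3 -c "
from h import *
to(.622,-.013,.13,1.463)"
```

```text
tool_pos: [0.4451, 0.0687, -0.0292]
contact_force: [-0.4, 0.5, 0.6]
tool_pos: [0.4469, 0.0696, -0.0268]
contact_force: [-0.7, 0.4, 0.7]
opening: 0.012
grip_force: 0.0
tool_pos: [0.447, 0.0696, -0.0267]
contact_force: [-1.3, 0.2, 5.5]
opening: 0.0104
grip_force: 40.1
tool_pos: [0.4501, 0.0696, 0.0978]
contact_force: [0.2, 0.1, 0.2]
opening: 0.0103
grip_force: 39.4
shift [0.158 0.107 0.004] turn [ 0.008 -0.008 -1.317] pos [0.4501 0.0696 0.0978] yaw 0.146 down -0.9999
```

```bash
python3 -m jog '[[[0.02,0.014,-0.02],[0,0,-0.14]],[[0.04,0.028,-0.02],[0,0,-0.28]],[[0.06,0.042,-0.02],[0,0,-0.42]],[[0.08,0.056,-0.02],[0,0,-0.56]],[[0.1,0.07,-0.02],[0,0,-0.7]]]' | egrep 'pos|grip'
python3 -c "
from h import *
to(.622,-.025,.12,1.463)"
```

```text
tool_pos: [0.5549, 0.0145, 0.1099]
grip_force: 39.4
shift [0.015 0.077 0.024] turn [-0.004  0.001 -0.611] pos [0.5549 0.0145 0.1099] yaw 0.852 down -1.0
```

```bash
python3 -m jog '[[[0.004,0.02,0.005],[0,0,-0.14]],[[0.008,0.04,0.01],[0,0,-0.28]],[[0.012,0.06,0.02],[0,0,-0.42]],[[0.015,0.077,0.024],[0,0,-0.56]],[[0.015,0.077,0.024],[0,0,-0.611]]]' | egrep 'pos|grip'
python3 -m jog '[[[0,0,0],[0,0,0]],[[0,0,0],[0,0,0]],[[0,0,0],[0,0,0]]]' | egrep 'pos|grip'
python3 -c "
from h import *
to(.622,-.025,.0125,1.463)"
```

```text
tool_pos: [0.6224, -0.0259, 0.0848]
grip_force: 39.4
tool_pos: [0.6224, -0.0247, 0.0877]
grip_force: 39.4
shift [-0.    -0.     0.109] turn [-0.001 -0.    -0.007] pos [ 0.6224 -0.0247  0.0877] yaw 1.456 down -1.0
```

```bash
python3 -m jog '[[[0,0,0.04],[0,0,0]],[[0,0,0.08],[0,0,0]],[[0,0,0.1],[0,0,0]],[[0,0,0.109],[0,0,0]],[[0,0,0.109],[0,0,0]]]'| egrep 'pos|contact'
python3 -m jog '[[[0,0,0],[0,0,0]],[[0,0,0],[0,0,0]],[[0,0,0],[0,0,0]]]' 0.5| egrep 'pos|contact|op'
python3 -m jog '[[[0,0,-0.03],[0,0,0]],[[0,0,-0.08],[0,0,0]],[[0,0,-0.12],[0,0,0]],[[0,0.05,-0.14],[0,0,0]],[[0,0.1,-0.14],[0,0,0]]]'| egrep 'pos|contact|op'
python3 -m jog '[[[0,-0.05,0],[0,0,0]],[[0,-0.1,0],[0,0,0]],[[0,-0.15,0],[0,0,0]],[[0,-0.2,0],[0,0,0]],[[0,-0.2,0],[0,0,0]]]'| egrep 'pos|t:'
python3 - <<'E'
from h import *
d=cam('scene');cv2.imwrite('pics/c12.png',cv2.resize(cv2.convertScaleAbs(d['image'][150:320,200:470],alpha=1.5),(794,500),interpolation=cv2.INTER_CUBIC))
E
```

```text
tool_pos: [0.6225, -0.0247, -0.0207]
contact_force: [0.0, -0.2, -0.2]
tool_pos: [0.6239, -0.0251, -0.0194]
contact_force: [-0.9, 0.6, 0.0]
opening: 0.0428
tool_pos: [0.722, -0.0362, 0.1261]
contact_force: [0.9, -0.4, 2.0]
opening: 0.0432
t: 36.65
tool_pos: [0.5127, -0.0117, 0.1158]
tool_rot: [-2.34, -2.088, 0.007]
```

View pics/c12.png

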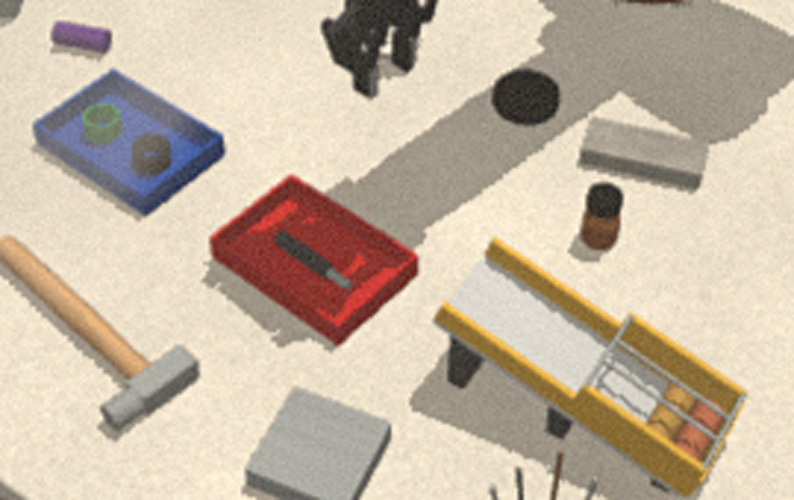

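Everything is in place: both bands are flat in the blue tray (102,122 and 152,153), the punch is flat in the red tray (310,260), and copper is at the stop with brass touching it. The jar stands where it was, and the gripper is clear.

```bash
python3 -c "
from station import job
print(job.finish_job())"
```

```text
the job is handed in; nothing more can be done
None
```

The job is done and handed in at about 37 s: copper is against the stop with brass touching behind it, both bands are flat side by side in the blue tray, the punch is flat in the red tray, the jar was left in place, and the gripper is clear of everything.

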